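Free the stuck plug of the orange paint jar

TASK

The plug of the orange paint jar has dried in. Grip its wing and rock it about 20 degrees one way and then about 20 degrees the other way, easing it upward while you twist so that it creeps out of the neck, then lift it out and set it down gently in the red rinse dish and let go. Leave the blue jar's plug alone.

Things in the scene. Friction and masses are not known exactly. Their poses are not given: they have to be found in the camera images.
- orange_plug_wing (a point): Loose orange plug, 50 g, 69 mm tall: below, a white shank 24 mm across, 25 mm long; an orange collar 34 mm across, 6 mm thick; on top an upright flat wing 42 mm long, 12 mm thick, 38 mm tall, to twist it by. Point: mid-wing, 54 mm above the shank's underside, 23 mm above the collar, 15 mm below the top. x along the wing, y through its thickness (grip across y), z up. It can turn without end.
- orange_jar: Fixed orange jar, 68 mm across, on a 90 mm grey plate; white neck 41 mm across, bore 27 mm, rim 100 mm above the table. Origin on the table on its axis, z up, x as the plug's wing points at the start. The collar rests on the rim; a springy lip holds the shank by 10 to 20 N of friction, less while turning, letting go after 18 mm of lift; out at 25 mm. Blue (plugged) and yellow (open) jars are near.
- blue_plug_wing (a point): Loose blue plug in the blue jar, same shape and size as the orange one, the point at the same place on its wing. To be left where it is.
- dish_floor (a point): Red open rectangular rinse dish, fixed to the table: 180 mm along its x, 140 mm along its y, 25 mm tall, walls and floor 5 mm thick. Point: centre of its inner floor, 5 mm above the table; z up.
Mind the look-alikes: they are no part of the job. There is more than one size of the part that bears orange_plug_wing; the job needs the smaller.

How it is judged (in metres and radians):
On the way, in this order (a step that is already met when the one before it is completed fails the run):
1. the orange plug is twisted at least 12 degrees from its start, still in the neck (angle between the x axis of orange_plug_wing and the x axis of orange_jar, either way round above 0.21 rad and z of orange_plug_wing in the frame of orange_jar below 0.148 m).
2. it is twisted back through its start, still in the neck (angle between the x axis of orange_plug_wing and the x axis of orange_jar, either way round below 0.1 rad and z of orange_plug_wing in the frame of orange_jar below 0.148 m).
3. it is twisted at least 12 degrees again, having risen at least 1.5 mm and less than 19 mm (all of step 1 and z of orange_plug_wing in the frame of orange_jar above 0.1305 m).
4. it is lifted out of the neck (z of orange_plug_wing in the frame of orange_jar above 0.156 m), for 0.1 s.
At the end, for the whole second after the job is handed in: The orange plug lies or stands at rest in the red dish, the middle of its wing inside the walls (within 80 mm and 60 mm of the dish's centre along its length and width) and less than 70 mm above its floor; the blue plug is within 10 mm of where it was (x of orange_plug_wing in the frame of dish_floor between -0.08 and 0.08 m and y of orange_plug_wing in the frame of dish_floor between -0.06 and 0.06 m and z of orange_plug_wing in the frame of dish_floor below 0.07 m and linear speed of orange_plug below 0.02 m/s and distance of blue_plug_wing from where it was at the start of the episode below 0.01 m); the robot touches nothing.
It fails at once if the blue plug is moved by more than 10 mm (distance of blue_plug_wing from where it was at the start of the episode above 0.01 m).
It fails at once if the orange plug is dropped from more than about 40 mm instead of set down (linear speed of orange_plug above 0.9 m/s and contact force between the fingers and orange_plug below 0.05 N).
It also fails if it takes over 48 s, if anything falls off the work surface, if the arm or the gripper's body presses on something with over 40 N, if the wrist force passes 120 N, or if a joint passes its speed limit or range.

ROBOT

A 6-joint arm with a two-finger parallel gripper is mounted at the origin on the work surface. World frame = base frame: x ahead of the robot, y to its left, z up, the work surface at z = 0. Lengths are in m, angles in degrees, forces in N, time in s.
With the tool pointing down it reaches from about 0.375 to 0.9 m from the base axis. Payload 3.1 kg.
Tool frame: the origin (TCP) lies on the centre line of the jaws, within the pads' length; the fingertips stand 22 mm ahead of it and the grasp point (between the pads) lies 3 mm ahead of it; z points along the fingers, x is the direction in which the jaws open and shut, and the axes are right-handed (so a half turn about z gives the same grasp; the last joint's range is limited). The gripper opens to 87 mm and grips with 3 to 60 N. Pads are 19 mm wide; open, the fingers measure 117 mm over their backs; the gripper's body (75 mm by 190 mm) begins 51 mm behind the grasp point.
Start: joints at [-81.675, 30.224, 82.088, -0, 67.689, -10.227], TCP at [0.199, -0.592, 0.21] pointing down, gripper open.
Joint ranges: [-176.69, 176.69], [-43.24, 126.21], [12.49, 139.97], [-82, 262], [0, 151.66], [-163.58, 163.58]. Speed limits (degrees/s): [159.86, 159.86, 180, 180, 180, 180].

INTERFACE

Orientations are given as [roll, pitch, yaw] about the fixed x, y, z axes, in that order (R = Rz(yaw) Ry(pitch) Rx(roll)).
In Python, from plant import read_state, read_camera, sign_off gives the robot as it stands.
- The arm moves only by the shell command python3 -m jog 'ROWS' [OPENING] [FORCE]. ROWS is JSON, a list of rows, each an object with "delta_pos": the shift along the world's x, y, z in units of 30 mm (1.0 is 30 mm), a list of three; "twist": the turn about the world's z in units of 6 degrees (1.0 is 6 degrees). A call has 1 to 20 rows; each row shifts and turns the pose as measured when the row begins; what a row does not reach is not made up. A row lasts 1/12 s, in which the tool goes at most 41.7 mm and 7.16 degrees, less where a joint would pass 70% of its speed; a pose out of reach is approached as far as the arm can. A call is refused whole if a number of a shift passes 1 or a number of a turn 1, either way. A call with a gripper value outside its range is refused whole. OPENING is the gripper's target within -1 to 1 (shut at 1, half-way at 0, fully open at -1), set as the call begins (- or left out, the last holds). The fingers move at their own pace and stop on an object; FORCE is the grip in N (left out, the last holds). Time passes only in rows, so rows that do not move let the fingers close. It gives the time, the measured TCP pose, the force and the opening at its end, in the units of the state.
- read_state(): the state, without advancing time (a new reading comes with each control period).
- read_camera(name): name is "scene" or "top"; returns a dict with "color" (400x640x3 uint8, blue, green, red), "fx", "fy", "cx", "cy" (pixels), "T" (4x4, takes a point from camera to world coordinates). Camera axes: x right, y up, looking along -z (the intrinsics and any distortion apply to the point x, -y, -z); pixel columns grow to the right and rows downward; lengths in m; the calibration is good to about 2 mm. A picture is of the moment at which its call begins. There is no depth.
- sign_off(): hands the job in, once; it reports no verdict.
The state is a dict: "clock": time; "joint_positions": joint angles; "qvel": joint speeds; "joint_efforts": joint torques, N m; "tool_pos": TCP position; "tool_rot": TCP orientation; "ft_force": force on the tool from outside, world axes, zero at the start; "ft_torque": the same for the moment, N m; "width": opening from 0.0 (shut) to 1.0 (fully open).
Only numpy, scipy, OpenCV 4.12 (cv2) and the standard library are available. Lean on these libraries where they do the work, as an engineer would, in place of code of your own. Each camera call takes 0.05 s, during which the arm holds its last target. There are 200 camera calls.

## Working session

There is one attempt and no reset: what is moved stays moved. The work goes in short steps, Python scripts to look and compute and a shell command to move; the robot and the scene stay as the last step left them, time stands still between calls to the robot, and variables do not carry over. Pictures are saved under pics/ and viewed, about 8 in all and at most 12, crops included, and the job is handed in when it is done.

```bash
mkdir -p pics
python3 - <<'E'
from plant import *
import cv2,numpy as np
for n in("scene","top"):
    c=read_camera(n); cv2.imwrite(f"pics/{n}0.png",c["color"]); print(n,{k:c[k] for k in c if k!="color"})
s=read_state();print(s)
E
```

```text
scene {'fx': 370.9677561399811, 'fy': 370.9677561399811, 'cx': 319.8604368304968, 'cy': 201.5781331077753, 'T': array([[ 0.82353795, -0.43189317,  0.36776832,  0.85566269],
       [ 0.56725357,  0.62364633, -0.5378556 , -0.39736441],
       [ 0.00293879,  0.65156239,  0.75858936,  0.64905211],
       [ 0.        ,  0.        ,  0.        ,  1.        ]])}
top {'fx': 498.1144225069741, 'fy': 498.1144225069741, 'cx': 317.07079318648636, 'cy': 186.61491390169908, 'T': array([[ 0.01903522,  0.98419574, -0.17605798,  0.41681075],
       [-0.99979168,  0.0200345 ,  0.0038999 ,  0.00882439],
       [ 0.0073655 ,  0.17594706,  0.98437207,  0.99277195],
       [ 0.        ,  0.        ,  0.        ,  1.        ]])}
{'clock': 0.1, 'joint_positions': array([-8.16756897e+01,  3.02738688e+01,  8.21492170e+01, -2.22143595e-03,
        6.76924633e+01, -1.02262087e+01]), 'qvel': array([-0.01177378, -0.06026913, -0.12320065, -0.02829838,  0.10249999,
        0.03775348]), 'joint_efforts': array([-4.94096766e-04, -4.40985525e+01, -1.77150285e+01,  6.34858129e-02,
        5.33987966e-02, -4.15103693e-05]), 'tool_pos': array([ 0.19876255, -0.5918099 ,  0.20896613]), 'tool_rot': array([-1.79981507e+02,  1.14078056e-01, -7.14486173e+01]), 'ft_force': array([-0.01736401, -0.30203628, -0.23114404]), 'ft_torque': array([ 0.03836234,  0.00602217, -0.05500773]), 'width': 0.9975788828748762}
```

View pics/scene0.png

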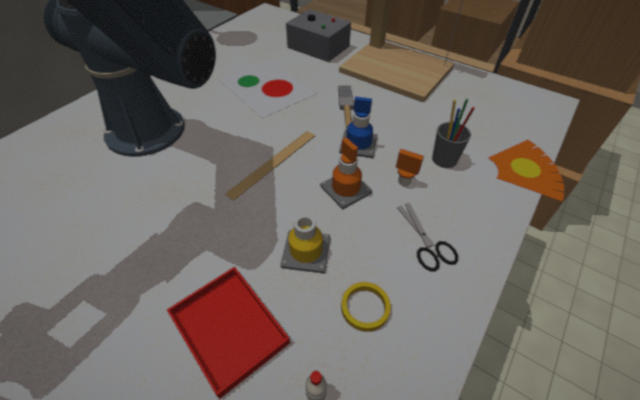

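View pics/top0.png

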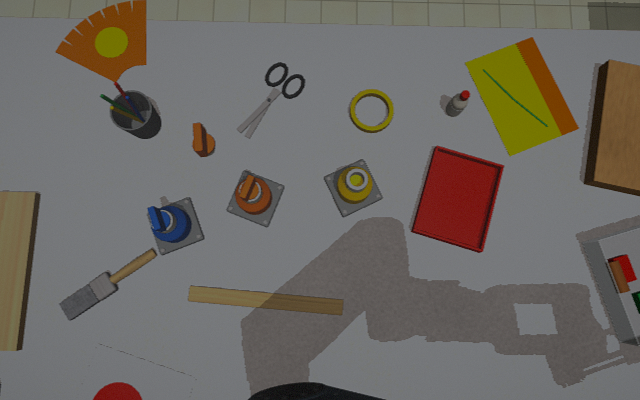

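Top view: the orange plug is in the orange jar at about (249,187), a loose orange plug stands on the table at (203,140), the blue plug is at (158,220), and the dish is at (457,198). The one in the orange jar's neck is the one meant. I'll check the sizes in an enlarged crop.

```bash
cat > h.py <<'E'
import cv2,numpy as np
from plant import *
def cast(c,uv,z):
    u,v=uv; d=c["T"][:3,:3]@np.array([(u-c["cx"])/c["fx"],-(v-c["cy"])/c["fy"],-1]); o=c["T"][:3,3]
    return o+d*(z-o[2])/d[2]
def proj(c,p):
    q=c["T"][:3,:3].T@(np.array(p)-c["T"][:3,3]); return c["cx"]+c["fx"]*q[0]/-q[2], c["cy"]-c["fy"]*q[1]/-q[2]
E
python3 - <<'E'
from h import *
t=read_camera("top");s=read_camera("scene")
a=cv2.resize(t["color"][115:235,180:300],None,fx=5,fy=5,interpolation=cv2.INTER_CUBIC)[:600,:]
b=cv2.resize(s["color"][130:210,315:435],None,fx=3.3,fy=3.3,interpolation=cv2.INTER_CUBIC)
a=cv2.resize(a,(400,400)); b=b[:,:396]
im=np.zeros((400,800,3),np.uint8); im[:,:400]=a; im[:b.shape[0],400:400+b.shape[1]]=b
cv2.imwrite("pics/crop1.png",im)
m=cv2.inRange(cv2.cvtColor(t["color"],cv2.COLOR_BGR2HSV),(0,150,100),(6,255,255)); m[:, :380]=0;m[:,520:]=0;m[:130]=0;m[260:]=0
cs=max(cv2.findContours(m,0,2)[0],key=cv2.contourArea); r=cv2.minAreaRect(cs);print(r)
bx=cv2.boxPoints(r)
for p in bx: print(p,cast(t,p,0.025))
P=[cast(t,p,.025) for p in bx];print("dish",np.mean(P,0),[np.linalg.norm(P[i]-P[i-1]) for i in range(4)])
E
```

```text
((459.1372985839844, 198.35215759277344), (71.75476837158203, 89.985107421875), 15.333284378051758)
[412.6395  232.25598] [ 0.50353562 -0.18254128  0.025     ]
[436.43454 145.47397] [ 0.67863621 -0.23292635  0.025     ]
[505.6351  164.44833] [ 0.6424774  -0.37031772  0.025     ]
[481.84006 251.23035] [ 0.46948231 -0.31597773  0.025     ]
dish [ 0.57353289 -0.27544077  0.025     ] [np.float64(0.13771315666281478), np.float64(0.18220557824232078), np.float64(0.14206986654433282), np.float64(0.1813288066635143)]
```

View pics/crop1.png

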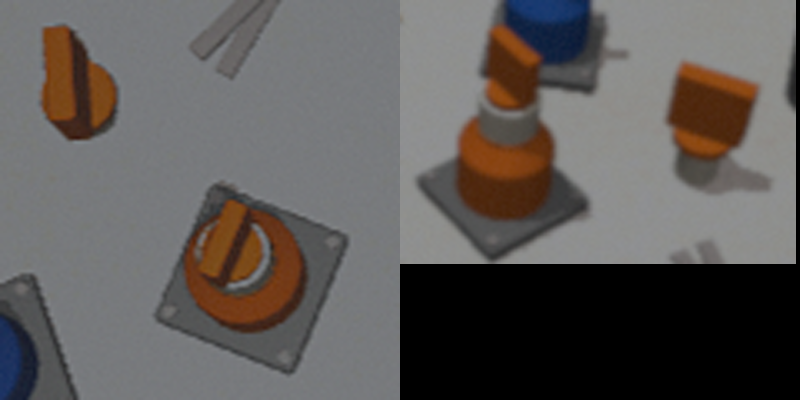

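The crop shows the jar's plug with its wing top from (240,201) to (212,275). The loose one's wing, from (57,27) to (62,122), is longer even though it sits lower, so it is the larger look-alike. The job is the plug in the jar.

Run:
```python
from h import *
t=read_camera("top");s=read_camera("scene")
hsv=cv2.cvtColor(t["color"],cv2.COLOR_BGR2HSV)
A,B=cast(t,(252,175.3),.144),cast(t,(243.6,197.5),.144);d=A-B
print("hand",(A+B)/2,np.linalg.norm(d),np.degrees(np.arctan2(d[1],d[0])))
roi=hsv[165:210,230:270]; print(np.percentile(roi[...,2][roi[...,1]>180],[10,30,50,70,90]))
for th in(150,165,180):
    m=np.zeros(hsv.shape[:2],np.uint8); m[170:203,236:262]=cv2.inRange(hsv,(3,150,th),(18,255,255))[170:203,236:262]
    cs=cv2.findContours(m,0,2)[0]
    if cs:
        r=cv2.minAreaRect(max(cs,key=cv2.contourArea)); P=np.array([cast(t,p,.144) for p in cv2.boxPoints(r)])
        e=[P[1]-P[0],P[2]-P[1]];e.sort(key=lambda v:-np.linalg.norm(v)); print(th,r,P.mean(0),[np.linalg.norm(v) for v in e],np.degrees(np.arctan2(e[0][1],e[0][0])))
# plate corners, by eye in crop (crop px /3.333)
pl=[cast(t,(180+x/3.3333,115+y/3.3333),.008) for x,y in((222,185),(348,237),(292,373),(156,317))]
print("plate",np.mean(pl,0),np.linalg.norm(pl[0]-pl[1]),np.linalg.norm(pl[1]-pl[2]))
# scene: wing top corners in crop (490,28)(540,58)
a,b=cast(s,(315+91/3.3,130+30/3.3),.144),cast(s,(315+140/3.3,130+58/3.3),.144)
print("scene front top edge",a,b,np.linalg.norm(a-b),np.degrees(np.arctan2(*(b-a)[1::-1])))
for z in(.04,): print("blue",cast(t,(158,220),.144))
print("jar yellow rim",cast(t,(357,180),.1))
```

```text
hand [0.56663498 0.1252154  0.144     ] 0.041310180873714054 -18.069859552058027
[100. 108. 115. 119. 123.]
plate [0.56689254 0.12575343 0.008     ] 0.08298123917710107 0.08817252752046795
scene front top edge [0.55193377 0.13025311 0.144     ] [0.59131601 0.12492072 0.144     ] 0.03974160883753346 -7.711005145606586
blue [0.50522732 0.27576588 0.144     ]
jar yellow rim [ 0.59023914 -0.06738418  0.1       ]
```

Measured (world): plug axis about (0.567, 0.1255), with two cues agreeing within 1 mm. Wing yaw is about -18° and its length 41 mm against 42 given. Dish centre is about (0.574, -0.275), with sides 0.18 × 0.14. I'm setting out, with gripper yaw −109°.

```bash
python3 -m jog '[{"delta_pos":[0.46,0.9,0.1],"twist":-0.3},{"delta_pos":[0.46,0.9,0.1],"twist":-0.3},{"delta_pos":[0.46,0.9,0.1],"twist":-0.3},{"delta_pos":[0.46,0.9,0.1],"twist":-0.3},{"delta_pos":[0.46,0.9,0.1],"twist":-0.3},{"delta_pos":[0.46,0.9,0.1],"twist":-0.3},{"delta_pos":[0.46,0.9,0],"twist":-0.3},{"delta_pos":[0.46,0.9,0],"twist":-0.3},{"delta_pos":[0.46,0.9,0],"twist":-0.3},{"delta_pos":[0.46,0.9,0],"twist":-0.3},{"delta_pos":[0.46,0.9,0],"twist":-0.3},{"delta_pos":[0.46,0.9,0],"twist":-0.3},{"delta_pos":[0.46,0.9,0],"twist":-0.3},{"delta_pos":[0.46,0.9,0],"twist":-0.3},{"delta_pos":[0.46,0.9,0],"twist":-0.3},{"delta_pos":[0.46,0.9,0],"twist":-0.3},{"delta_pos":[0.46,0.9,0],"twist":-0.3},{"delta_pos":[0.46,0.9,0],"twist":-0.3},{"delta_pos":[0.46,0.9,0],"twist":-0.3},{"delta_pos":[0.46,0.9,0],"twist":-0.3}]' -1 40
```

```text
clock: 1.97
tool_pos: [0.4801, -0.0338, 0.2299]
tool_rot: [-179.7, -0.5, -110.0]
ft_force: [0.0, 0.6, -0.0]
width: 1.004
```

```bash
python3 -m jog '[{"delta_pos":[0.48,0.9,0],"twist":0.1},{"delta_pos":[0.48,0.9,0],"twist":0},{"delta_pos":[0.48,0.9,0],"twist":0},{"delta_pos":[0.48,0.9,0],"twist":0},{"delta_pos":[0.48,0.9,0],"twist":0},{"delta_pos":[0.48,0.8,0],"twist":0},{"delta_pos":[0,0,0],"twist":0},{"delta_pos":[0,0,0],"twist":0}]'
python3 - <<'E'
from h import *
print(read_state()["tool_pos"],read_state()["tool_rot"])
for n,(x,y,w,h),f in(("top",(170,110,160,150),3),("scene",(270,60,160,150),3)):
    c=read_camera(n)["color"][y:y+h,x:x+w]; cv2.imwrite(f"pics/a_{n}.png",c)
im=np.hstack([cv2.resize(cv2.imread(f"pics/a_{n}.png"),(400,375),interpolation=cv2.INTER_CUBIC) for n in("top","scene")]);cv2.imwrite("pics/above.png",im)
E
```

```text
clock: 2.63
tool_pos: [0.5719, 0.1406, 0.2303]
tool_rot: [-179.5, -0.3, -109.0]
ft_force: [-0.2, -0.1, -0.1]
width: 1.0
[0.57187476 0.14061842 0.23033732] [-179.52553236   -0.32100862 -109.0016701 ]
```

View pics/above.png

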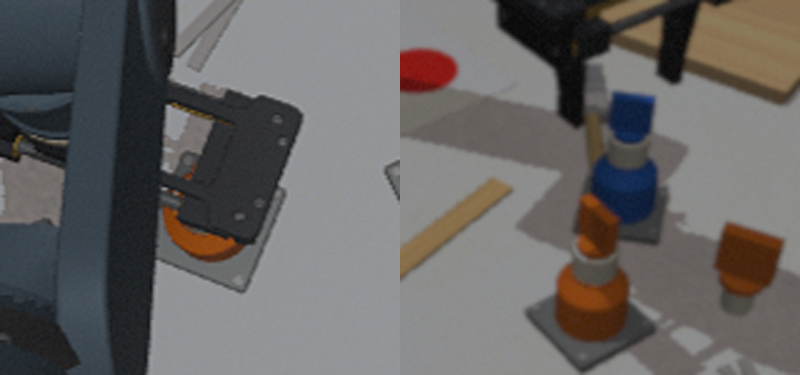

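The scene half shows the fingers off to the side of the orange jar, consistent with a 15 mm y overshoot; the wing is clear at about (600,222). I'll correct, and check the plug position by projecting it into the scene view.

```bash
python3 -m jog '[{"delta_pos":[-0.15,-0.4,-0.5],"twist":0},{"delta_pos":[0,0,-0.3],"twist":0},{"delta_pos":[0,0,0],"twist":0},{"delta_pos":[0,0,0],"twist":0}]'
python3 - <<'E'
from h import *
s=read_camera("scene");t=read_camera("top")
for z in (.144,.106,.1): print(z,"scene",proj(s,(.567,.1255,z)))
im=cv2.imread("pics/scene0.png"); im2=cv2.imread("pics/top0.png")
def corners(c,cx,cy,a,z=.144):
    d=np.array([np.cos(a),np.sin(a)]);n=np.array([-d[1],d[0]])
    return np.array([proj(c,(*(np.array([cx,cy])+i*.021*d+j*.006*n),z)) for i,j in((1,1),(1,-1),(-1,-1),(-1,1))])
def draw(img,c,x,y,w,h,f):
    o=cv2.resize(img[y:y+h,x:x+w],None,fx=f,fy=f,interpolation=cv2.INTER_CUBIC)
    p=(corners(c,.567,.1255,np.radians(-19))-[x,y]+.5)*f
    cv2.polylines(o,[p.astype(int)],True,(0,255,0),1)
    q=np.array([proj(c,(.567+.0205*np.cos(a),.1255+.0205*np.sin(a),.1)) for a in np.linspace(0,6.28,40)])
    cv2.polylines(o,[((q-[x,y]+.5)*f).astype(int)],True,(255,0,255),1); return o
cv2.imwrite("pics/ov.png",np.hstack([draw(im,s,320,130,50,60,8),draw(im2,t,225,160,50,60,8)]))
E
```

```text
clock: 3.07
tool_pos: [0.5653, 0.1237, 0.2064]
tool_rot: [-179.5, -0.4, -109.4]
ft_force: [0.6, 0.3, -0.2]
width: 0.998
0.144 scene (np.float64(347.49007425175927), np.float64(142.99421650430037))
0.106 scene (np.float64(346.4418466541676), np.float64(156.597551853919))
0.1 scene (np.float64(346.2832090652621), np.float64(158.656265367944))
```

View pics/ov.png

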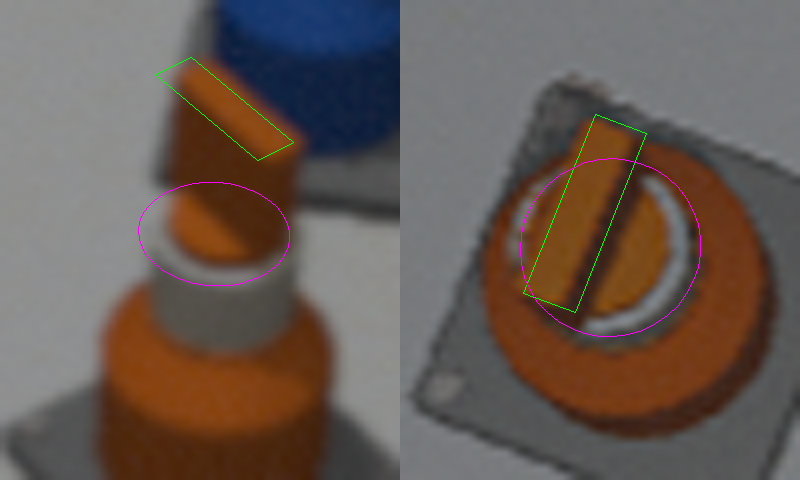

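The overlay shows the model about 1 px too far left in the scene view and 1 px too far right in the top view. The plug is therefore nearer (0.568, 0.128), and the angle fits. Descending.

```bash
python3 -m jog '[{"delta_pos":[0.09,0.14,-0.5],"twist":0},{"delta_pos":[0,0,-0.6],"twist":0},{"delta_pos":[0,0,-0.6],"twist":0},{"delta_pos":[0,0,-0.3],"twist":0},{"delta_pos":[0,0,0],"twist":0},{"delta_pos":[0,0,0],"twist":0}]'
```

```text
clock: 3.67
tool_pos: [0.5731, 0.1286, 0.1498]
tool_rot: [-178.9, -0.0, -109.4]
ft_force: [-0.2, 0.2, 0.2]
width: 0.999
```

```bash
python3 -m jog '[{"delta_pos":[-0.15,-0.02,-0.25],"twist":0},{"delta_pos":[0,0,-0.2],"twist":0},{"delta_pos":[0,0,0],"twist":0},{"delta_pos":[0,0,0],"twist":0}]'
```

```text
clock: 4.0
tool_pos: [0.57, 0.1282, 0.1379]
tool_rot: [-178.6, 0.1, -109.4]
ft_force: [-0.1, 0.1, -0.4]
width: 1.004
```

```bash
python3 -m jog '[{"delta_pos":[-0.05,0,-0.1],"twist":0},{"delta_pos":[0,0,0],"twist":0},{"delta_pos":[0,0,0],"twist":0},{"delta_pos":[0,0,0],"twist":0},{"delta_pos":[0,0,0],"twist":0},{"delta_pos":[0,0,0],"twist":0},{"delta_pos":[0,0,0],"twist":0},{"delta_pos":[0,0,0],"twist":0},{"delta_pos":[0,0,0],"twist":0},{"delta_pos":[0,0,0],"twist":0},{"delta_pos":[0,0,0],"twist":0},{"delta_pos":[0,0,0],"twist":0}]' 1 40
```

```text
clock: 5.0
tool_pos: [0.5696, 0.1282, 0.1362]
tool_rot: [-178.4, 0.1, -109.4]
ft_force: [-0.2, 0.2, -0.5]
width: 0.174
```

```bash
python3 -m jog '[{"delta_pos":[0,0,0],"twist":0},{"delta_pos":[0,0,0],"twist":0},{"delta_pos":[0,0,0],"twist":0},{"delta_pos":[0,0,0],"twist":0}]'; python3 -m jog '[{"delta_pos":[0,0,0],"twist":0.6},{"delta_pos":[0,0,0],"twist":0.6},{"delta_pos":[0,0,0],"twist":0.6},{"delta_pos":[0,0,0.02],"twist":0.6},{"delta_pos":[0,0,0.02],"twist":0.6},{"delta_pos":[0,0,0],"twist":0}]'
```

```text
clock: 5.33
tool_pos: [0.5696, 0.1282, 0.1362]
tool_rot: [-178.4, 0.1, -109.4]
ft_force: [-0.2, -0.6, 0.3]
width: 0.008
clock: 5.83
tool_pos: [0.5695, 0.1283, 0.1373]
tool_rot: [-178.4, 0.1, -90.6]
ft_force: [0.2, -0.0, -0.3]
width: 0.004
```

The fingers shut on nothing (width 0), so I need to look.

Run:
```python
from h import *
s=read_camera("scene");t=read_camera("top");st=read_state();print(st["joint_positions"],st["tool_pos"])
print(proj(s,st["tool_pos"]-[0,0,.022]),proj(t,st["tool_pos"]-[0,0,.022]))
a=cv2.resize(s["color"][80:200,290:410],None,fx=3.33,fy=3.33,interpolation=cv2.INTER_CUBIC);b=cv2.resize(t["color"][120:240,180:300],None,fx=3.33,fy=3.33,interpolation=cv2.INTER_CUBIC)
cv2.imwrite("pics/miss.png",np.hstack([a,b]))
```

```text
[1.69713063e+00 3.17881927e+01 9.33440458e+01 7.58348010e-02
 5.33169022e+01 9.23961352e+01] [0.56949106 0.12826012 0.13723168]
(np.float64(348.36258119121857), np.float64(153.11635627886474)) (np.float64(248.26675506382566), np.float64(187.58876778278542))
```

View pics/miss.png

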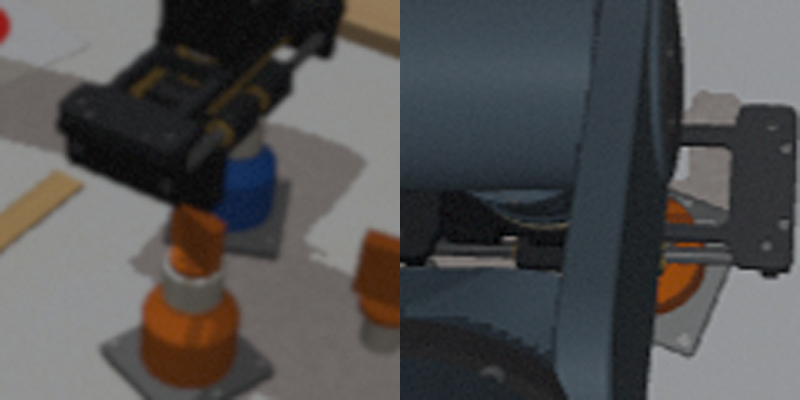

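Run:
```python
from h import *
s=read_camera("scene");t=read_camera("top")
print("body end centre now",[cast(t,(180+(770-400)/3.333,120+190/3.333),z).round(4) for z in(.19,.21,.23)])
print("above: expected tips centre",proj(s,(.5719,.1406,.208)))
for sg in(1,-1):
  a=np.radians(-109);print(proj(s,(.5719+sg*.05*np.cos(a),.1406+sg*.05*np.sin(a),.208)))
# two finger tips as seen in 'above' scene crop
f=[(270+170/2.5,60+122/2.5),(270+272/2.5,60+82/2.5)]
for z in(.208,.23,.25): 
    A,B=cast(s,f[0],z),cast(s,f[1],z);print(z,A.round(3),B.round(3),np.linalg.norm(A-B),np.degrees(np.arctan2(*(A-B)[1::-1])))
```

```text
body end centre now [array([0.5755, 0.0487, 0.19  ]), array([0.5716, 0.0477, 0.21  ]), array([0.5676, 0.0467, 0.23  ])]
above: expected tips centre (np.float64(355.6065440040061), np.float64(114.63751844600503))
(np.float64(335.5363350870937), np.float64(124.00363791940963))
(np.float64(374.63309648448217), np.float64(105.75843978584342))
0.208 [0.533 0.137 0.208] [0.573 0.233 0.208] 0.10413577553214722 -112.46348472890206
0.23 [0.549 0.11  0.23 ] [0.587 0.202 0.23 ] 0.09894140732636496 -112.46348472890203
0.25 [0.564 0.086 0.25 ] [0.6   0.173 0.25 ] 0.09421925441201742 -112.46348472890215
```

The scene view puts the fingertips about 40 mm higher than tool_pos says: tips at about (353,141), just above the wing top, so they closed over it. The top view agrees in x. The plug wasn't touched. I'll open, turn back, descend part way and check by image.

```bash
python3 -m jog '[{"delta_pos":[0,0,0],"twist":-0.6},{"delta_pos":[0,0,0],"twist":-0.6},{"delta_pos":[0,0,0],"twist":-0.6},{"delta_pos":[0,0,0],"twist":-0.6},{"delta_pos":[0,0,0],"twist":-0.6},{"delta_pos":[0,0,0],"twist":0},{"delta_pos":[0,0,0],"twist":0},{"delta_pos":[0,0,0],"twist":0},{"delta_pos":[0,0,0],"twist":0},{"delta_pos":[0,0,0],"twist":0},{"delta_pos":[0,0,0],"twist":0},{"delta_pos":[0,0,0],"twist":0},{"delta_pos":[0,0,0],"twist":0},{"delta_pos":[0,0,0],"twist":0},{"delta_pos":[0,0,-0.3],"twist":0},{"delta_pos":[0,0,-0.2],"twist":0},{"delta_pos":[0,0,0],"twist":0}]' -1
python3 - <<'E'
from h import *
s=read_camera("scene");st=read_state();print(st["tool_pos"],st["joint_positions"],st["width"])
a=cv2.resize(s["color"][70:190,290:410],None,fx=5,fy=5,interpolation=cv2.INTER_CUBIC)
cv2.imwrite("pics/open2.png",a)
E
```

```text
clock: 7.45
tool_pos: [0.5695, 0.1284, 0.1209]
tool_rot: [-178.4, 0.1, -109.7]
ft_force: [-0.4, 0.0, 0.9]
width: 0.997
[0.56952662 0.12838798 0.12111533] [  1.99282968  33.1623744   93.93557858  -0.57492208  51.38989911
 112.00786697] 0.9957811853515016
```

View pics/open2.png

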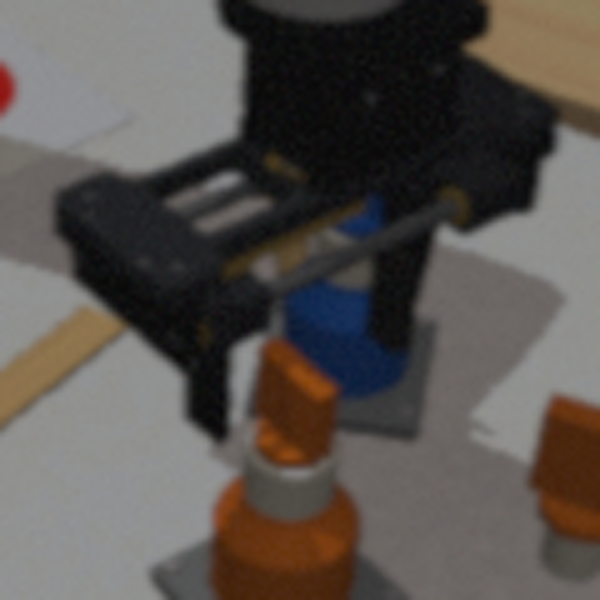

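Left tip is at (332,157) and right tip at (367,139), still roughly level with the upper wing, straddling it. That puts tip z at about 0.13. I'll go 15 mm further and close.

```bash
python3 -m jog '[{"delta_pos":[0,0,-0.25],"twist":0},{"delta_pos":[0,0,-0.2],"twist":0},{"delta_pos":[0,0,0],"twist":0},{"delta_pos":[0,0,0],"twist":0}]'; python3 -m jog '[{"delta_pos":[0,0,0],"twist":0},{"delta_pos":[0,0,0],"twist":0},{"delta_pos":[0,0,0],"twist":0},{"delta_pos":[0,0,0],"twist":0},{"delta_pos":[0,0,0],"twist":0},{"delta_pos":[0,0,0],"twist":0},{"delta_pos":[0,0,0],"twist":0},{"delta_pos":[0,0,0],"twist":0},{"delta_pos":[0,0,0],"twist":0},{"delta_pos":[0,0,0],"twist":0},{"delta_pos":[0,0,0],"twist":0},{"delta_pos":[0,0,0],"twist":0},{"delta_pos":[0,0,0],"twist":0},{"delta_pos":[0,0,0],"twist":0},{"delta_pos":[0,0,0],"twist":0},{"delta_pos":[0,0,0],"twist":0}]' 1 40
```

```text
clock: 7.83
tool_pos: [0.5692, 0.1284, 0.1054]
tool_rot: [-178.5, 0.1, -109.7]
ft_force: [1.0, 0.4, 0.6]
width: 1.0
clock: 9.17
tool_pos: [0.5696, 0.1276, 0.1064]
tool_rot: [-178.4, 0.1, -109.6]
ft_force: [-0.8, -1.3, 0.4]
width: 0.133
```

Gripped: width 0.133, which is 11.6 mm, the wing's thickness. Rock one way (about +20°), easing up.

```bash
python3 -m jog '[{"delta_pos":[0,0,0.02],"twist":0.6},{"delta_pos":[0,0,0.02],"twist":0.6},{"delta_pos":[0,0,0.03],"twist":0.6},{"delta_pos":[0,0,0.03],"twist":0.6},{"delta_pos":[0,0,0.03],"twist":0.6},{"delta_pos":[0,0,0],"twist":0.2}]'
python3 - <<'E'
from plant import *
s=read_state();print(s["ft_force"],s["ft_torque"])
E
```

```text
clock: 9.67
tool_pos: [0.5689, 0.1286, 0.1067]
tool_rot: [-178.6, 0.2, -89.8]
ft_force: [-0.9, -1.1, 5.1]
width: 0.138
[-0.94955349 -1.14052262  5.06957974] [-0.13529485  0.22989521 -0.113816  ]
```

```bash
python3 -m jog '[{"delta_pos":[0,0,0.02],"twist":-0.6},{"delta_pos":[0,0,0.04],"twist":-0.6},{"delta_pos":[0,0,0.04],"twist":-0.6},{"delta_pos":[0,0,0.05],"twist":-0.6},{"delta_pos":[0,0,0.05],"twist":-0.6},{"delta_pos":[0,0,0.06],"twist":-0.6}]';python3 -m jog '[{"delta_pos":[0,0,0.06],"twist":-0.6},{"delta_pos":[0,0,0.06],"twist":-0.6},{"delta_pos":[0,0,0.06],"twist":-0.6},{"delta_pos":[0,0,0.06],"twist":-0.6},{"delta_pos":[0,0,0.04],"twist":-0.6},{"delta_pos":[0,0,0],"twist":0}]'
```

```text
clock: 10.17
tool_pos: [0.568, 0.1268, 0.1079]
tool_rot: [-178.7, -0.1, -112.4]
ft_force: [3.5, -1.8, -11.2]
width: 0.136
clock: 10.67
tool_pos: [0.5682, 0.1262, 0.109]
tool_rot: [-178.8, -0.2, -131.6]
ft_force: [-1.0, -0.5, 5.5]
width: 0.134
```

Swung to −22°, about 2.6 mm up. One more rock with more lift, for certainty.

```bash
python3 -m jog '[{"delta_pos":[0,0,0.06],"twist":0.6},{"delta_pos":[0,0,0.1],"twist":0.6},{"delta_pos":[0,0,0.1],"twist":0.6},{"delta_pos":[0,0,0.1],"twist":0.6},{"delta_pos":[0,0,0.1],"twist":0.6},{"delta_pos":[0,0,0.1],"twist":0.6},{"delta_pos":[0,0,0.1],"twist":0.6},{"delta_pos":[0,0,0.1],"twist":0.6},{"delta_pos":[0,0,0.1],"twist":0.6},{"delta_pos":[0,0,0.1],"twist":0.6},{"delta_pos":[0,0,0.05],"twist":0.6},{"delta_pos":[0,0,0],"twist":0}]'
python3 - <<'E'
from h import *
s=read_camera("scene");print(read_state()["ft_force"])
cv2.imwrite("pics/rock.png",cv2.resize(s["color"][90:190,300:400],None,fx=5,fy=5,interpolation=cv2.INTER_CUBIC))
E
```

```text
clock: 11.67
tool_pos: [0.5688, 0.1269, 0.1195]
tool_rot: [-179.1, -0.1, -89.6]
ft_force: [-0.7, -0.9, 4.6]
width: 0.133
[ 1.41471272 -1.12346707 -2.88360734]
```

View pics/rock.png

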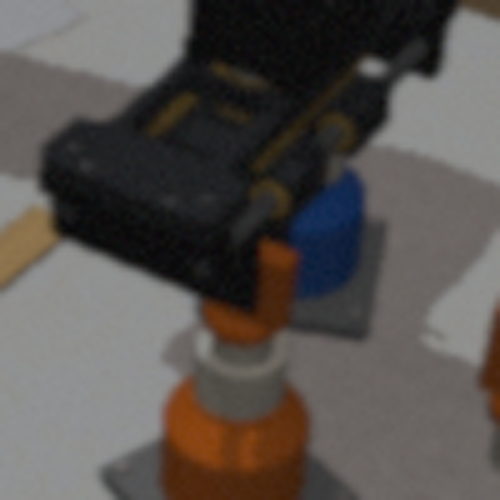

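The plug is creeping out: the white shank shows under the collar at (243,350), about 13 mm risen and twisted +20°. Lifting out.

```bash
python3 -m jog '[{"delta_pos":[0,0,0.1],"twist":-0.5},{"delta_pos":[0,0,0.1],"twist":-0.5},{"delta_pos":[0,0,0.15],"twist":-0.5},{"delta_pos":[0,0,0.2],"twist":-0.4},{"delta_pos":[0,0,0.3],"twist":0},{"delta_pos":[0,0,0.4],"twist":0},{"delta_pos":[0,0,0.5],"twist":0},{"delta_pos":[0,0,0.5],"twist":0},{"delta_pos":[0,0,0.2],"twist":0},{"delta_pos":[0,0,0],"twist":0},{"delta_pos":[0,0,0],"twist":0},{"delta_pos":[0,0,0],"twist":0}]'
```

```text
clock: 12.72
tool_pos: [0.5666, 0.1287, 0.1944]
tool_rot: [-179.1, 0.1, -102.0]
ft_force: [0.4, -0.2, -0.3]
width: 0.136
```

```bash
python3 -m jog '[{"delta_pos":[0,-0.4,0],"twist":0},{"delta_pos":[0,-0.7,0],"twist":0},{"delta_pos":[0.02,-0.9,0],"twist":0},{"delta_pos":[0.02,-0.9,0],"twist":0},{"delta_pos":[0.02,-0.9,0],"twist":0},{"delta_pos":[0.02,-0.9,0],"twist":0},{"delta_pos":[0.02,-0.9,0],"twist":0},{"delta_pos":[0.02,-0.9,0],"twist":0},{"delta_pos":[0.02,-0.9,0],"twist":0},{"delta_pos":[0.02,-0.9,0],"twist":0},{"delta_pos":[0.02,-0.9,0],"twist":0},{"delta_pos":[0.02,-0.9,0],"twist":0},{"delta_pos":[0.02,-0.9,0],"twist":0},{"delta_pos":[0.02,-0.9,0],"twist":0},{"delta_pos":[0,-0.6,0],"twist":0},{"delta_pos":[0,-0.3,0],"twist":0},{"delta_pos":[0,0,0],"twist":0},{"delta_pos":[0,0,0],"twist":0}]'
```

```text
clock: 14.22
tool_pos: [0.5561, -0.2836, 0.1771]
tool_rot: [179.0, 0.2, -102.0]
ft_force: [-0.6, 0.2, 0.6]
width: 0.134
```

```bash
python3 -m jog '[{"delta_pos":[0.2,0.1,-0.4],"twist":0},{"delta_pos":[0.2,0.1,-0.6],"twist":0},{"delta_pos":[0.1,0,-0.7],"twist":0},{"delta_pos":[0,0,-0.7],"twist":0},{"delta_pos":[0,0,-0.5],"twist":0},{"delta_pos":[0,0,-0.3],"twist":0},{"delta_pos":[0,0,0],"twist":0},{"delta_pos":[0,0,0],"twist":0}]'
python3 - <<'E'
from h import *
s=read_camera("scene");st=read_state();print(st["tool_pos"],proj(s,(.574,-.275,.005)))
cv2.imwrite("pics/dish.png",cv2.resize(s["color"][230:400,140:340],None,fx=3.5,fy=3.5,interpolation=cv2.INTER_CUBIC))
E
```

```text
clock: 14.88
tool_pos: [0.5725, -0.2632, 0.0729]
tool_rot: [178.8, 0.5, -101.4]
ft_force: [0.7, -0.1, -0.7]
width: 0.135
[ 0.57234487 -0.26313236  0.0729812 ] (np.float64(227.14782324222648), np.float64(326.5622631185172))
```

View pics/dish.png

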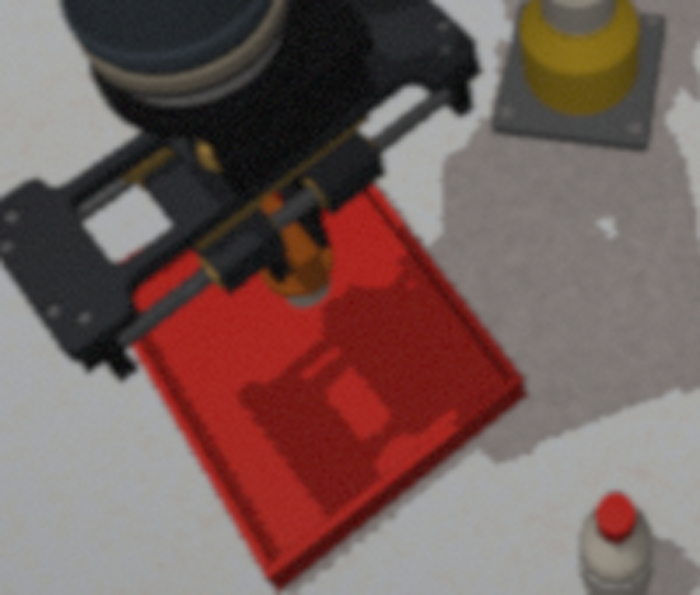

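The plug hangs over the dish; its shank bottom is at (315,305) in the crop, near the dish centre. Lowering the last ~36 mm with force checks.

```bash
python3 -m jog '[{"delta_pos":[0,-0.1,-0.3],"twist":0},{"delta_pos":[0,-0.1,-0.3],"twist":0},{"delta_pos":[0,-0.1,-0.2],"twist":0},{"delta_pos":[0,0,0],"twist":0},{"delta_pos":[0,0,0],"twist":0}]'; python3 -m jog '[{"delta_pos":[0,0,-0.1],"twist":0},{"delta_pos":[0,0,-0.1],"twist":0},{"delta_pos":[0,0,0],"twist":0},{"delta_pos":[0,0,0],"twist":0}]'
```

```text
clock: 15.35
tool_pos: [0.5748, -0.2742, 0.05]
tool_rot: [179.1, 0.3, -101.3]
ft_force: [0.2, 0.6, -0.2]
width: 0.13
clock: 15.68
tool_pos: [0.575, -0.2753, 0.044]
tool_rot: [179.2, 0.3, -101.4]
ft_force: [-0.2, -0.3, -0.7]
width: 0.135
```

```bash
for i in 1 2; do python3 -m jog '[{"delta_pos":[0,0,-0.1],"twist":0},{"delta_pos":[0,0,0],"twist":0},{"delta_pos":[0,0,0],"twist":0}]'; done
```

```text
clock: 15.93
tool_pos: [0.5752, -0.2754, 0.0411]
tool_rot: [179.2, 0.3, -101.4]
ft_force: [0.6, -0.4, -0.4]
width: 0.133
clock: 16.18
tool_pos: [0.5754, -0.2753, 0.038]
tool_rot: [179.3, 0.3, -101.4]
ft_force: [-0.8, -0.3, -0.5]
width: 0.133
```

```bash
python3 -m jog '[{"delta_pos":[0,0,-0.07],"twist":0},{"delta_pos":[0,0,0],"twist":0},{"delta_pos":[0,0,0],"twist":0}]'; python3 -m jog '[{"delta_pos":[0,0,-0.06],"twist":0},{"delta_pos":[0,0,0],"twist":0},{"delta_pos":[0,0,0],"twist":0}]'
python3 - <<'E'
from h import *
s=read_camera("scene");st=read_state();print(st["ft_force"])
cv2.imwrite("pics/dish2.png",cv2.resize(s["color"][270:350,180:290],None,fx=5,fy=5,interpolation=cv2.INTER_CUBIC))
E
```

```text
clock: 16.43
tool_pos: [0.5759, -0.2755, 0.037]
tool_rot: [179.3, 0.3, -101.4]
ft_force: [-0.1, -0.2, -0.1]
width: 0.135
clock: 16.68
tool_pos: [0.5764, -0.2759, 0.0372]
tool_rot: [179.4, 0.2, -101.4]
ft_force: [-0.6, -0.3, -0.5]
width: 0.138
[-0.7112622   0.44431675 -0.08917964]
```

View pics/dish2.png

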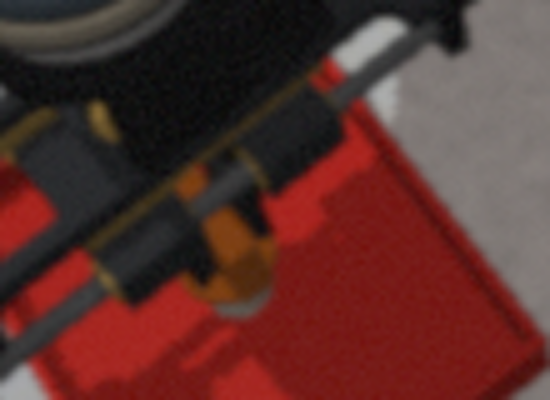

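The shank bottom is at about (229,334) in the full image, where the near edge of a 24 mm shank on the floor should appear. One more nudge to confirm contact.

```bash
python3 -m jog '[{"delta_pos":[0,0,-0.1],"twist":0},{"delta_pos":[0,0,0],"twist":0},{"delta_pos":[0,0,0],"twist":0}]'; python3 -m jog '[{"delta_pos":[0,0,-0.1],"twist":0}]'
```

```text
clock: 16.98
tool_pos: [0.5771, -0.2764, 0.0376]
tool_rot: [179.5, 0.2, -101.4]
ft_force: [0.3, -0.4, -0.4]
width: 0.133
clock: 17.07
tool_pos: [0.5776, -0.2767, 0.0364]
tool_rot: [179.6, 0.1, -101.4]
ft_force: [-5.1, 3.7, 30.5]
width: 0.135
```

Contact confirmed (30 N up). Relax, release, retreat.

```bash
python3 -m jog '[{"delta_pos":[0,0,0],"twist":0},{"delta_pos":[0,0,0],"twist":0}]'; python3 -m jog '[{"delta_pos":[0,0,0],"twist":0},{"delta_pos":[0,0,0],"twist":0},{"delta_pos":[0,0,0],"twist":0},{"delta_pos":[0,0,0],"twist":0},{"delta_pos":[0,0,0],"twist":0},{"delta_pos":[0,0,0],"twist":0},{"delta_pos":[0,0,0],"twist":0},{"delta_pos":[0,0,0],"twist":0},{"delta_pos":[0,0,0],"twist":0},{"delta_pos":[0,0,0],"twist":0}]' -1; python3 -m jog '[{"delta_pos":[0,0,0.3],"twist":0},{"delta_pos":[0,0,0.5],"twist":0},{"delta_pos":[0,0,0.8],"twist":0},{"delta_pos":[0,0,0.8],"twist":0},{"delta_pos":[0,0,0.8],"twist":0},{"delta_pos":[0,-0.8,0.8],"twist":0},{"delta_pos":[0,-0.9,0.3],"twist":0},{"delta_pos":[0,-0.9,0],"twist":0},{"delta_pos":[0,-0.9,0],"twist":0},{"delta_pos":[0,-0.9,0],"twist":0},{"delta_pos":[0,-0.9,0],"twist":0},{"delta_pos":[0,-0.3,0],"twist":0},{"delta_pos":[0,0,0],"twist":0},{"delta_pos":[0,0,0],"twist":0},{"delta_pos":[0,0,0],"twist":0}]'
python3 - <<'E'
from h import *
s=read_camera("scene");t=read_camera("top");st=read_state();print(st["ft_force"])
a=cv2.resize(s["color"],None,fx=.625,fy=.625);b=cv2.resize(t["color"],None,fx=.625,fy=.625)
cv2.imwrite("pics/end.png",np.hstack([a,b]))
E
```

```text
clock: 17.23
tool_pos: [0.578, -0.277, 0.0369]
tool_rot: [179.6, 0.1, -101.4]
ft_force: [0.5, -0.0, -0.7]
width: 0.134
clock: 18.07
tool_pos: [0.5767, -0.2762, 0.0334]
tool_rot: [179.4, 0.2, -101.4]
ft_force: [1.1, 0.9, 0.5]
width: 0.808
clock: 19.32
tool_pos: [0.5743, -0.4465, 0.1803]
tool_rot: [179.6, 0.1, -101.1]
ft_force: [0.9, 0.5, 0.3]
width: 1.001
[ 0.1999969  -0.41021622  0.15364888]
```

View pics/end.png

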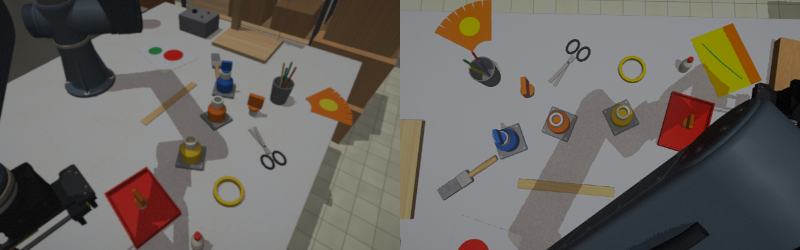

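The orange plug stands in the dish at scene (140,200) and top (688,121). The orange jar is open, the blue plug and the loose plug haven't moved, and the gripper is clear. Quick numeric check, then hand in.

Run:
```python
from h import *
t=read_camera("top")
h=cv2.cvtColor(t["color"],cv2.COLOR_BGR2HSV);m=cv2.inRange(h,(7,120,60),(18,255,255));m[:, :410]=0;m[:,505:]=0;m[:145]=0;m[:, :][255:]=0
c=max(cv2.findContours(m,0,2)[0],key=cv2.contourArea);u=cv2.minAreaRect(c)[0];p=cast(t,u,.05)
a=np.radians(-16.5);d=p[:2]-[.574,-.275];print("wing off centre",u,d@[np.cos(a),np.sin(a)],d@[-np.sin(a),np.cos(a)])
b0=cv2.imread("pics/top0.png")[200:260,140:210];print("blue region diff",np.mean(np.abs(b0.astype(int)-t["color"][200:260,140:210])))
print(read_state()["qvel"].max()); sign_off()
```

```text
wing off centre (465.2884826660156, 194.55770874023438) 0.003061197504117486 -0.004266000815811734
blue region diff 17.381190476190476
0.1456471039750728
the job is handed in; nothing more can be done
```

I handed the job in with the orange plug standing in the red dish, the gripper open and clear of it, and 19.3 s of the 48 s used. `sign_off()` gives no verdict.

**What I did:** I gripped the wing of the plug in the orange jar and rocked it about +20°, then −22°, then +20°. I eased it up throughout and it had risen about 13 mm by the last swing. I lifted it out, lowered it until the force reading showed contact (about 30 N, briefly), then let go.

**Last checks:**
- **Plug in the dish:** its wing is about 3 mm and 4 mm from the dish centre. The final pictures show it standing, with the orange jar open.
- **Blue plug:** it looks unmoved in the final pictures, and the arm never touched it. My pixel comparison of that spot did not come out clean (mean difference of 17 grey levels). I think the arm's changed shadow explains that, but I did not check it.

**What went wrong or disagreed:**
- **First grasp:** it closed on nothing. The pictures put the fingertips about 30–40 mm higher than `tool_pos` implied. I went by the images, and the second grip closed to 11.6 mm against the 12 mm wing.
- **Step 3 margin:** on the second swing (−22°) the arm reading showed only about 2.6 mm of rise, against the 1.5 mm needed. The third swing met step 3 with room to spare.

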